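# Fit the lamp post's locating pin into the lamp base by feel

### The arm

A 6-joint arm with a two-finger parallel gripper is mounted at the origin on the work surface. World frame = base frame: x ahead of the robot, y to its left, z up, the work surface at z = 0. Lengths are in m, angles in rad, forces in N, time in s.
With the tool pointing down it reaches from about 0.4 to 0.825 m from the base axis. Payload 7 kg.
Tool frame: the origin (TCP) lies at the very end of the fingers, on their centre line; the grasp point (between the pads) lies arm.hold_point_z behind it (arm.hold_point_z is the distance from the TCP to the grasp point, in m); z points along the fingers, y is the line along which they close (so a half turn about z gives the same grasp; the last joint's range is limited). The gripper opens to 88 mm and grips with 3 to 60 N. Pads are 19 mm wide; open, the fingers measure 130 mm over their backs; the gripper's body (78 mm by 193 mm) begins 47 mm behind the grasp point.
Start: joints at [-0.926, 0.359, 0.012, 0, -1.224, -0.288], TCP at [0.236, -0.632, 0.227] pointing down, gripper open.
Joint ranges: [-3.07, 3.07], [-1.43, 2.12], [-1.02, 1.25], [-3.03, 1.67], [-3.05, -0], [-3.03, 3.03]. Speed limits (rad/s): [2.39, 2.39, 3.01, 3.14, 3.14, 3.14].

### API

Orientations are given as [roll, pitch, yaw] about the fixed x, y, z axes, in that order (R = Rz(yaw) Ry(pitch) Rx(roll)).
In Python, from station import arm, sensors, grab_frame, camera_params, job_done gives the robot as it stands (arm), with the cameras as plain functions, the readings (sensors) and the job as plain functions.
- The arm moves only by the shell command python3 nudge.py 'ROWS' [FORCE]. ROWS is a JSON list of rows, 1 to 20 of them, each of 5 numbers: the finger opening in m, then dx, dy, dz in a scale on which 1.0 is 0.75 m, then a turn about the tool's z in normalised numbers (1 is 360 degrees); each row is the pose to reach, as a shift and turn from the pose commanded when the command began, along the tool's axes at that moment; what a row does not reach only later rows make up. A row lasts 1/12 s, in which the tool goes at most 0.0417 m and 0.125 rad, less where a joint would pass 70% of its speed; a pose out of reach is approached as far as the arm can. The fingers move at their own pace and stop on an object; FORCE is the grip in N (left out, the last holds). Time passes only in rows, so rows that do not move let the fingers close. It prints the time, the measured TCP pose, the force, the opening and the grip force at its end. Shift and turn numbers lie between -1 and 1, and a call with a number outside is refused. Input that does not fit is refused with a message, and nothing moves.
- sensors.get_state(): the state, without advancing time (a new reading comes with each control period).
- grab_frame(name): name is "scene" or "top" or "wrist"; returns the picture (480x640x3 uint8, red, green, blue); there is no depth.
- camera_params(name): a dict with "fx", "fy", "cx", "cy" (pixels), "T" (4x4, takes a point from camera to world coordinates); the wrist camera has in their place "hand_eye" (4x4, takes a point from camera to tool coordinates, whose origin is the TCP and whose axes are the flange's). Camera axes: x right, y down, z forward; pixel columns grow to the right and rows downward; lengths in m; the calibration is good to about 2 mm. A picture is of the moment at which its call begins: read the wrist's pose just before it. camera_params takes no time and is no camera call.
- job_done(): hands the job in; it is judged then, once.
The state is a dict: "t": time; "q": joint angles; "qd": joint speeds; "joint_efforts": joint torques, N m; "eef_pos": TCP position; "ee_rot": TCP orientation; "force": force on the tool from outside, world axes, zero at the start; "moment": the same for the moment, N m; "width": finger opening in m; "gripper_force": force on a finger pad.
Only numpy, scipy, OpenCV 4.12 (cv2) and the standard library are available. Lean on these libraries where they do the work, as an engineer would, in place of code of your own. Each camera call takes 0.05 s, during which the arm holds its last target. There are 200 camera calls.

### The job

Lift the white lamp post out of its wooden rest and set its pin tip lightly on the black plate of the round green lamp base, beside the blind hole; the hole is unmarked and hard to see, so slide the tip gently across the plate until it drops in. Let the post down fully home, upright with its brass flange flat on the plate, and let go of it. Never press or bump the post hard against the lamp base (keep under 40 N), and leave the mug, screwdriver and phone alone.

Things in the scene. Friction and masses are not known exactly. Their poses are not given: they have to be found in the camera images.
- post: The lamp post, loose, about 0.2 kg, 100 mm tall, upright at the start; origin at the centre of its pin tip, z up along it. Heights above the tip: steel pin 0 to 18 mm, brass flange 18 to 24 mm (diameter 40 mm), brass neck 24 to 44 mm (diameter 22 mm), white square block 44 to 80 mm, white round lamp cup 80 to 100 mm (diameter 32 mm).
- post_tip (a point): Centre of the tip of the post's pin, its lowest point. The pin is 10 mm in diameter and 18 mm long; its lowest 5 mm is a cone down to 5 mm diameter.
- post_grip (a point): Middle of the post's white square block, 62 mm above the tip: the place to grip. The block is 34 by 34 mm and 36 mm high, its flat faces square to the post's x and y axes.
- rest: Dark wooden rest block, fixed, 90 by 90 by 28 mm, origin under its centre. The post stands with its pin in the 16 mm hole through the middle and its flange on the top face, so its tip starts 10 mm above the table. Lift the post at least 20 mm straight up to clear it.
- lamp_base: Round lamp base, fixed, origin under its centre on the table, z up. A green raised rim (outside diameter 184 mm, inside diameter 123 mm, 33 mm high) surrounds a flat black plate whose top is 30 mm above the table. Its +x axis points to the white cable outlet. The plate is firm and does not turn or give.
- plate_middle (a point): Middle of the black plate's top. The plate has one blind hole, black too: diameter 13 mm, 21 mm deep, sharp edged; the pin fits with 1.5 mm to spare all round and stops on its flange. The hole's centre lies 36 mm from here, anywhere within 63 degrees either way of straight away from the cable outlet. The pin's cone drops in when it passes within about 2 mm of the hole's centre.
- outlet (a point): Outer end of the white cable outlet, a 20 mm thick stub on the rim of the lamp base, 106 mm from its centre. The hole is on the other side of the plate.
- mug: Brown mug, loose, 80 mm wide, 85 mm high, beyond the work; origin under its centre. Leave alone.
- screwdriver: Screwdriver with a red handle, loose, lying on the table to the left; origin under its middle. Leave alone.
- phone: Phone with a green edge, loose, 72 by 148 by 9 mm, lying on the table to the right; origin under its centre. Leave alone.

How it is judged:
On the way, in this order (a step that is already met when the one before it is completed fails the run):
1. the post is lifted clear of the wooden rest (height (world z) of post_tip above 0.04 m), for 0.1 s.
2. the pin tip rests on the plate's surface, outside the hole (z of post_tip in the frame of lamp_base between 0.028 and 0.033 m and horizontal distance between post_tip and lamp_base below 0.06 m and contact force between post and lamp_base above 0.3 N), for 0.1 s.
At the end, for the whole second after the job is handed in: The post stands at rest in the hole: its tip is at least 16.2 mm below the plate's top (flange down to within about 1.8 mm), 32 to 40 mm from the middle of the lamp base, upright within 0.06 rad (z of post_tip in the frame of lamp_base below 0.0138 m and horizontal distance between post_tip and lamp_base between 0.032 and 0.04 m and angle between post's own z axis and vertical below 0.06 rad and linear speed of post below 0.02 m/s and angular speed of post below 0.2 rad/s); the robot touches nothing.
It fails at once if the post pressed or bumped against the lamp base with more than 40 N (contact force between post and lamp_base above 40 N).
It fails at once if the mug, the screwdriver or the phone moved by more than 20 mm (distance of any of mug, screwdriver, phone from where it was at the start of the episode above 0.02 m).
It also fails if it takes over 67 s, if anything falls off the work surface, if the arm or the gripper's body presses on something with over 40 N, if the wrist force passes 120 N, or if a joint passes its speed limit or range.

## Working session

There is one attempt and no reset: what is moved stays moved. The work goes in short steps, Python scripts to look and compute and a shell command to move; the robot and the scene stay as the last step left them, time stands still between calls to the robot, and variables do not carry over. Pictures are saved under pics/ and viewed, at most 10 in all, crops included, and the job is handed in when it is done.

```bash
ls; mkdir -p pics
python3 - <<'E'
from station import arm, sensors, grab_frame, camera_params, job_done
import cv2,numpy as np
print(sensors.get_state(), arm.hold_point_z)
a=[]
for n in("scene","top"):
    im=grab_frame(n); cv2.imwrite(f"pics/{n}0.png",im[:,:,::-1]); p=camera_params(n); print(n,p)
print(camera_params("wrist"))
E
```

```text
nudge.py
pics
station.py
{'t': 0.0, 'q': array([-9.25884257e-01,  3.59387757e-01,  1.10439647e-02, -3.54673234e-04,
       -1.22409494e+00, -2.88099131e-01]), 'qd': array([-0.00188037,  0.00103787, -0.00042619,  0.00011813,  0.0025487 ,
        0.00019954]), 'joint_efforts': array([ 1.41250261e-03, -5.82724857e+01,  2.93059909e+01,  6.99716270e+00,
        6.90697329e-03, -1.72044456e-04]), 'eef_pos': array([ 0.23557001, -0.63202873,  0.22561483]), 'ee_rot': array([ 3.13992320e+00, -1.47030053e-04, -2.78490038e+00]), 'force': array([0.06268918, 0.92619336, 0.19248568]), 'moment': array([ 0.01758819, -0.07625713, -0.02172575]), 'gripper_force': 0.0, 'width': 0.08776482340792517} 0.0188
scene {'fx': 576.4657526348298, 'fy': 576.4657526348298, 'cx': 323.23565622877834, 'cy': 234.78783525508584, 'T': array([[ 0.38361854,  0.74192377, -0.5498963 ,  1.41578553],
       [ 0.92348733, -0.31001442,  0.2259695 , -0.35503833],
       [-0.00282364, -0.59450835, -0.80408448,  1.25423613],
       [ 0.        ,  0.        ,  0.        ,  1.        ]])}
top {'fx': 587.1543341637949, 'fy': 587.1543341637949, 'cx': 318.9742501702387, 'cy': 237.5416366178713, 'T': array([[-0.02895481, -0.97941368,  0.19977603,  0.3763479 ],
       [-0.9995746 ,  0.02907005, -0.0023571 , -0.00937402],
       [-0.00349892, -0.19975929, -0.97983875,  1.33855395],
       [ 0.        ,  0.        ,  0.        ,  1.        ]])}
{'fx': 372.19445330900425, 'fy': 372.19445330900425, 'cx': 319.23637527851827, 'cy': 239.560555240751, 'hand_eye': array([[-1.95396941e-05, -9.66781680e-01, -2.55603566e-01,
         6.97946662e-02],
       [ 9.99999967e-01, -8.48463979e-05,  2.44473309e-04,
         6.08953742e-04],
       [-2.58039358e-04, -2.55603553e-01,  9.66781649e-01,
        -1.57777987e-01],
       [ 0.00000000e+00,  0.00000000e+00,  0.00000000e+00,
         1.00000000e+00]])}
```

View pics/top0.png

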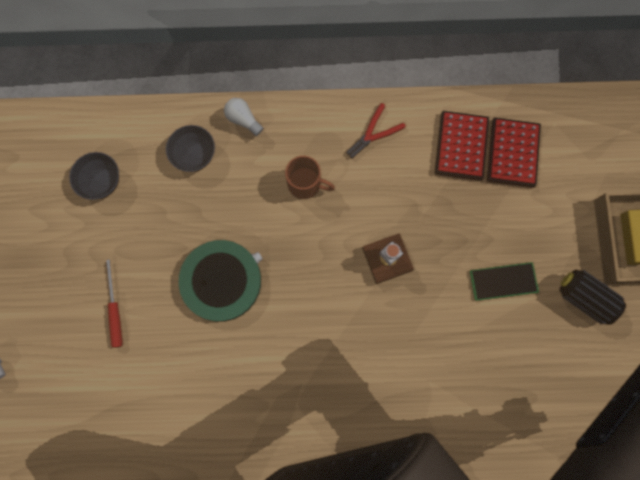

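View pics/scene0.png

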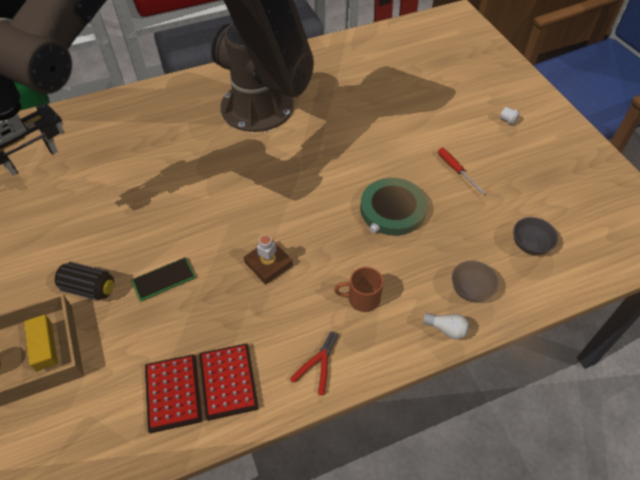

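The top view shows the post on its rest near (390,254), the green base centred at about (220,281), the outlet at (258,258), the mug at (305,178) and the phone at (505,281). In the scene view the post is at (266,250) and the base at (394,206).

```bash
cat > h.py <<'E'
from station import arm, sensors, grab_frame, camera_params, job_done
import cv2,numpy as np
from scipy.spatial.transform import Rotation as R
def cam(n,st=None):
    p=camera_params(n); K=np.array([[p['fx'],0,p['cx']],[0,p['fy'],p['cy']],[0,0,1]])
    if n=="wrist":
        T=np.eye(4);T[:3,:3]=R.from_euler('xyz',st['ee_rot']).as_matrix();T[:3,3]=st['eef_pos'];T=T@p['hand_eye']
    else: T=p['T']
    return K,T
def ray(c,uv):
    d=c[1][:3,:3]@np.linalg.inv(c[0])@[uv[0],uv[1],1]; return c[1][:3,3],d/np.linalg.norm(d)
def plane(c,uv,z):
    o,d=ray(c,uv); return o+d*(z-o[2])/d[2]
def tri(rs):
    A=sum(np.eye(3)-np.outer(d,d) for o,d in rs); b=sum((np.eye(3)-np.outer(d,d))@o for o,d in rs)
    x=np.linalg.solve(A,b); return x,[np.linalg.norm(np.cross(x-o,d)) for o,d in rs]
def blob(hsv,lo,hi,box):
    m=cv2.inRange(hsv,np.array(lo),np.array(hi)); k=np.zeros_like(m); x0,y0,x1,y1=box; k[y0:y1,x0:x1]=m[y0:y1,x0:x1]
    cs,_=cv2.findContours(k,cv2.RETR_EXTERNAL,cv2.CHAIN_APPROX_NONE); return max(cs,key=cv2.contourArea)
E
cat > m.py <<'E'
from h import *
B={"top":[(165,225,275,335),(355,225,420,290)],"scene":[(350,165,440,245),(235,225,300,290)]}
g=[];o=[]
for n in B:
    im=cv2.imread(f"pics/{n}0.png"); hsv=cv2.cvtColor(im,cv2.COLOR_BGR2HSV); c=cam(n)
    b=blob(hsv,(60,60,30),(95,255,255),B[n][0]); e=cv2.fitEllipse(cv2.convexHull(b)); print(n,'rim',e); g.append(ray(c,e[0])); print(plane(c,e[0],.025))
    x0,y0,x1,y1=B[n][1]; crop=cv2.resize(im[y0:y1,x0:x1],None,fx=6,fy=6,interpolation=cv2.INTER_NEAREST); o.append(cv2.resize(crop,(390,390)))
    b=blob(hsv,(0,60,20),(30,255,110),B[n][1]); r=cv2.minAreaRect(b); print('rest',r,[plane(c,p,.028)[:2].round(4) for p in cv2.boxPoints(r)])
print(tri(g)); cv2.imwrite('pics/crop.png',np.hstack(o))
print('outlet',plane(cam('top'),(258,258),.02))
E
python3 m.py
```

```text
top rim ((219.35287475585938, 280.421142578125), (77.90575408935547, 79.66670227050781), 58.56589889526367)
[0.55234973 0.21447223 0.025     ]
rest ((381.10235595703125, 260.77911376953125), (41.467041015625, 56.0509147644043), 69.86369323730469) [array([ 0.6106, -0.0766]), array([ 0.6517, -0.1983]), array([ 0.5613, -0.2254]), array([ 0.5212, -0.1051])]
scene rim ((387.3995666503906, 206.02438354492188), (45.979373931884766, 55.51024627685547), 116.40992736816406)
[0.5523024  0.19113134 0.025     ]
rest ((273.18243408203125, 257.6553955078125), (36.618003845214844, 52.078941345214844), 54.462318420410156) [array([ 0.5642, -0.233 ]), array([ 0.5145, -0.0987]), array([ 0.626 , -0.0814]), array([ 0.6699, -0.2116])]
(array([0.54959994, 0.2050655 , 0.01860201]), [np.float64(0.010875087048598986), np.float64(0.01087508704859901)])
outlet [0.60178915 0.12758097 0.02      ]
```

View pics/crop.png

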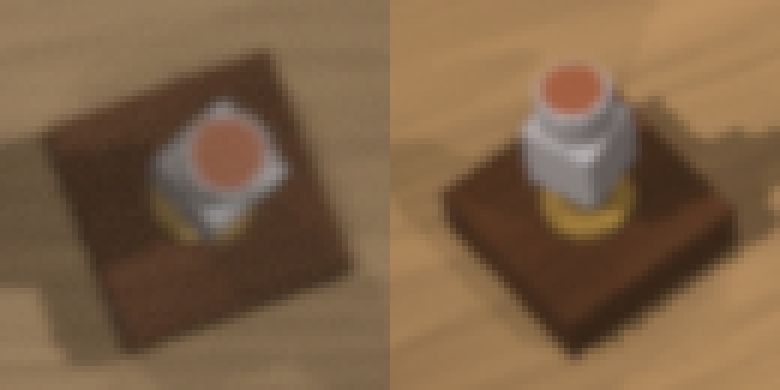

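The crop shows the orange cup top at (392.8,250.5) in the top view and (265.5,239.8) in the scene view. The block is turned roughly 45° in the image.

```bash
cat >> h.py <<'E'
def togo(st,target):  # world delta in tool axes
    return R.from_euler('xyz',st['ee_rot']).inv().apply(np.array(target)-st['eef_pos'])
E
python3 - <<'E'
from h import *
x,e=tri([ray(cam('top'),(392.8-.5,250.5-.5)),ray(cam('scene'),(265.3,239.3))]); print(x,e)
s=sensors.get_state(); print(togo(s,[x[0],x[1],.225]))
c=cam('top')
P=[plane(c,(355+u/6,225+v/6),.09)[:2] for u,v in((222,100),(288,172),(210,235),(153,158))]
for i in range(4): d=P[(i+1)%4]-P[i]; print(P[i],np.degrees(np.arctan2(d[1],d[0])),np.linalg.norm(d))
E
```

```text
[ 0.59408145 -0.16873458  0.1131344 ] [np.float64(0.001898557308050712), np.float64(0.0018985573080507934)]
[-0.49771345  0.3090372   0.0011023 ]
[ 0.61710297 -0.17022879] -140.51470341882842 0.03505042750457961
[ 0.59005148 -0.19251666] 127.02629462590356 0.03661685129180188
[ 0.56800149 -0.16328326] 33.612818175930315 0.03433248803211185
[ 0.5965935  -0.14427755] -51.680392650798815 0.03307726003477037
```

The manual's scale: shifts go in shares of 0.75 m and turns go in shares of 360 degrees. Converting my numbers, -0.498 m / 0.75 = -0.664, -0.48 m / 0.75 = -0.64, -0.29 rad / 6.2832 = -0.0462.

```bash
python3 nudge.py '[[0.088,-0.0533,0.0333,0,-0.008],[0.088,-0.1067,0.0667,0,-0.0159],[0.088,-0.16,0.1,0,-0.0239],[0.088,-0.2133,0.1333,0,-0.0318],[0.088,-0.2667,0.1653,0,-0.0398],[0.088,-0.32,0.1987,0,-0.0462],[0.088,-0.3733,0.232,0,-0.0462],[0.088,-0.4267,0.2653,0,-0.0462],[0.088,-0.48,0.2987,0,-0.0462],[0.088,-0.5333,0.3307,0,-0.0462],[0.088,-0.5867,0.364,0,-0.0462],[0.088,-0.64,0.3973,0,-0.0462],[0.088,-0.664,0.412,0,-0.0462],[0.088,-0.664,0.412,0,-0.0462],[0.088,-0.664,0.412,0,-0.0462],[0.088,-0.664,0.412,0,-0.0462]]' 20
python3 - <<'E'
from h import *
s=sensors.get_state(); im=grab_frame('wrist'); cv2.imwrite('pics/w1.png',im[:,:,::-1]); np.save('w1.npy',[s['eef_pos'],s['ee_rot']])
E
```

```text
t: 1.43
eef_pos: [0.5954, -0.1667, 0.2256]
ee_rot: [3.141, -0.001, -2.491]
force: [0.0, -0.5, -0.5]
width: 0.0877
gripper_force: 0.0
```

View pics/w1.png

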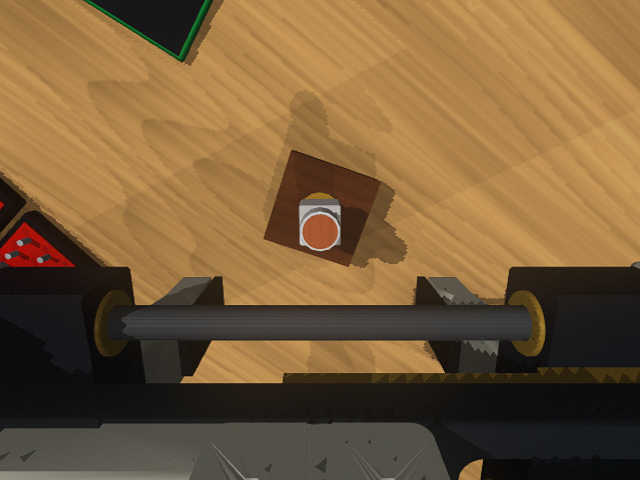

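The wrist view shows the cup top at (320,230), the block nearly square to the image, and the fingers below it. Next I measure the centre, the height and any leftover yaw.

Run:
```python
from h import *
P=np.load('w1.npy'); s=dict(eef_pos=P[0],ee_rot=P[1]); c=cam('wrist',s); S=sensors.get_state()
im=cv2.imread('pics/w1.png'); hsv=cv2.cvtColor(im,cv2.COLOR_BGR2HSV)
b=blob(hsv,(0,120,120),(12,255,255),(290,190,350,260)); e=cv2.fitEllipse(b); print(e)
w=blob(hsv,(0,0,110),(179,50,255),(285,190,355,260)); print('white',cv2.boundingRect(w),cv2.minAreaRect(w))
rs=[ray(c,e[0]),ray(cam('top'),(392.3,250)),ray(cam('scene'),(265.3,239.3))]
print(tri(rs),tri(rs[:2])[0],plane(c,e[0],.110)); x=plane(c,e[0],.110)
m=np.zeros(im.shape[:2],np.uint8); cv2.drawContours(m,[w],-1,255,-1)
L=[];Rr=[]
for v in range(205,245):
    xs=np.flatnonzero(m[v]); 
    if len(xs): L.append((v,xs[0]));Rr.append((v,xs[-1]))
print(L[::4],Rr[::4])
print('togo',togo(S,[x[0],x[1],.072-arm.hold_point_z]))
```

```text
((319.72021484375, 231.33993530273438), (33.38079071044922, 33.965755462646484), 102.81886291503906)
white (299, 200, 42, 51) ((319.5, 225.0), (41.0, 50.0), 0.0)
(array([ 0.59280556, -0.16847498,  0.1115913 ]), [np.float64(0.0016721995915862397), np.float64(0.0025032816727831764), np.float64(0.001862198954314986)]) [ 0.59378609 -0.16752165  0.10752315] [ 0.59145917 -0.1678619   0.11      ]
[(205, np.int64(300)), (209, np.int64(299)), (213, np.int64(299)), (217, np.int64(299)), (221, np.int64(299)), (225, np.int64(300)), (229, np.int64(299)), (233, np.int64(300)), (237, np.int64(299)), (241, np.int64(299))] [(205, np.int64(339)), (209, np.int64(340)), (213, np.int64(340)), (217, np.int64(339)), (221, np.int64(337)), (225, np.int64(339)), (229, np.int64(340)), (233, np.int64(339)), (237, np.int64(339)), (241, np.int64(339))]
togo [0.00208528 0.00180184 0.17255948]
```

In the tool's units: 0.172 m / 0.75 = 0.2293, 0.002 m / 0.75 = 0.0027.

```bash
python3 nudge.py '[[0.088,0.0027,0.0013,0.04,0],[0.088,0.0027,0.0013,0.08,0],[0.088,0.0027,0.0013,0.12,0],[0.088,0.0027,0.0013,0.16,0],[0.088,0.0027,0.0013,0.2,0],[0.088,0.0027,0.0013,0.22,0],[0.088,0.0027,0.0013,0.2293,0],[0.088,0.0027,0.0013,0.2293,0],[0.02,0.0027,0.0013,0.2293,0],[0.02,0.0027,0.0013,0.2293,0],[0.02,0.0027,0.0013,0.2293,0],[0.02,0.0027,0.0013,0.2293,0],[0.02,0.0027,0.0013,0.2293,0],[0.02,0.0027,0.0013,0.2293,0]]' 30
```

```text
t: 2.65
eef_pos: [0.5925, -0.1693, 0.0552]
ee_rot: [-3.141, 0.001, -2.495]
force: [-0.3, 0.4, -0.4]
width: 0.053
gripper_force: 0.0
```

```bash
python3 nudge.py '[[0.02,0,0,0,0],[0.02,0,0,0,0],[0.02,0,0,0,0],[0.02,0,0,0,0],[0.02,0,0,0,0],[0.02,0,0,0,0]]' 30
python3 - <<'E'
from h import *
S=sensors.get_state(); print(S['force'],S['width'],S['gripper_force'],S['q'])
E
```

```text
t: 3.15
eef_pos: [0.5922, -0.1693, 0.0545]
ee_rot: [3.141, -0.0, -2.495]
force: [-1.0, 0.7, 1.4]
width: 0.0337
gripper_force: 30.0
[-0.97636161  0.74894056  1.36652123] 0.03371458124885705 29.978012144565582 [ 3.81292457e-02  4.20506196e-01 -3.27672246e-01 -8.79274286e-05
 -8.22776194e-01 -9.62078580e-01]
```

In the tool's units: 0.33 m / 0.75 = 0.44, -0.269 m / 0.75 = -0.3587.

```bash
python3 nudge.py '[[0.02,0,0,-0.0267,0],[0.02,0,0,-0.08,0],[0.02,0,0,-0.1333,0],[0.02,-0.0133,0.0133,-0.1867,0],[0.02,-0.04,0.0493,-0.2267,0],[0.02,-0.0733,0.0893,-0.2533,0],[0.02,-0.1067,0.1307,-0.2667,0],[0.02,-0.14,0.172,-0.2667,0],[0.02,-0.1733,0.2133,-0.2667,0],[0.02,-0.2067,0.2533,-0.2667,0],[0.02,-0.24,0.2933,-0.2667,0],[0.02,-0.2733,0.336,-0.2667,0],[0.02,-0.3067,0.376,-0.2667,0],[0.02,-0.3333,0.4093,-0.2667,0],[0.02,-0.3533,0.4333,-0.2667,0],[0.02,-0.3587,0.44,-0.2667,0],[0.02,-0.3587,0.44,-0.2667,0],[0.02,-0.3587,0.44,-0.2667,0]]'
python3 - <<'E'
from h import *
s=sensors.get_state(); im=grab_frame('wrist'); cv2.imwrite('pics/w2.png',im[:,:,::-1]); np.save('w2.npy',[s['eef_pos'],s['ee_rot']]); print(s['force'],s['width'])
E
```

```text
t: 4.65
eef_pos: [0.6076, 0.2558, 0.2538]
ee_rot: [3.142, -0.002, -2.494]
force: [0.0, 0.4, -3.6]
width: 0.0339
gripper_force: 30.0
[ 0.04987332  0.39084641 -3.64883339] 0.03394007267154437
```

View pics/w2.png

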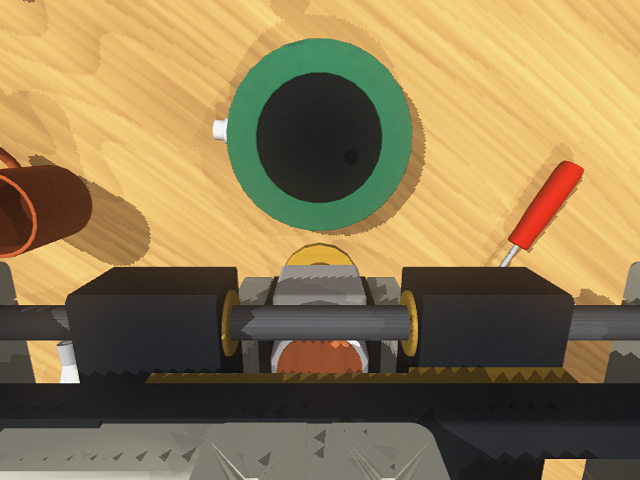

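The base is ringed in green with its centre near (320,137) and the outlet at (220,130). The hole is faintly visible as a darker spot at (351,157).

```bash
cat > b.py <<'E'
from h import *
import sys
def meas(tag,hg,box):
    P=np.load(tag+'.npy'); s=dict(eef_pos=P[0],ee_rot=P[1]); c=cam('wrist',s)
    im=cv2.imread(f'pics/{tag}.png'); hsv=cv2.cvtColor(im,cv2.COLOR_BGR2HSV)
    g=cv2.inRange(hsv,np.array((60,60,40)),np.array((95,255,255))); k=np.zeros_like(g); x0,y0,x1,y1=box; k[y0:y1,x0:x1]=g[y0:y1,x0:x1]
    cs,h=cv2.findContours(k,cv2.RETR_CCOMP,cv2.CHAIN_APPROX_NONE)
    i=max((i for i in range(len(cs)) if h[0][i][3]>=0),key=lambda i:cv2.contourArea(cs[i])); inner=cv2.fitEllipse(cs[i])
    gr=cv2.GaussianBlur(cv2.cvtColor(im,cv2.COLOR_BGR2GRAY).astype(np.float32),(0,0),1)
    u,v=hg; r=14; p=gr[v-r:v+r+1,u-r:u+r+1]; bg=np.median(p); w=np.clip(bg-p-0.35*(bg-p.min()),0,None)
    w[np.hypot(*np.mgrid[-r:r+1,-r:r+1])>11]=0
    V,U=np.mgrid[v-r:v+r+1,u-r:u+r+1]; hc=((w*U).sum()/w.sum(),(w*V).sum()/w.sum())
    print(tag,'inner',inner,'bg',bg,'min',p.min(),'hole',hc)
    B=plane(c,inner[0],.033); H=plane(c,hc,.030); d=H-B
    print('base',B,'hole',H,np.hypot(*d[:2]),np.degrees(np.arctan2(d[1],d[0])))
    return ray(c,inner[0]),ray(c,hc)
if __name__=='__main__': meas('w2',(351,157),(200,20,430,240))
E
python3 b.py
```

```text
w2 inner ((318.58819580078125, 137.4386444091797), (125.62663269042969, 130.72540283203125), 1.3051784038543701) bg 33.499493 min 23.552773 hole (np.float64(350.2383929926112), np.float64(156.49577139278915))
base [0.54882514 0.21185358 0.033     ] hole [0.54437162 0.24820994 0.03      ] 0.03662811575903601 96.98372282575096
```

In the tool's units: -0.08 m / 0.75 = -0.1067, 0.02 m / 0.75 = 0.0267.

```bash
python3 nudge.py '[[0.02,0,-0.04,0,0],[0.02,0.0133,-0.08,0,0],[0.02,0.0267,-0.1067,0,0],[0.02,0.0267,-0.1067,0,0],[0.02,0.0267,-0.1067,0,0]]'
python3 - <<'E'
from h import *
s=sensors.get_state(); im=grab_frame('wrist'); cv2.imwrite('pics/w3.png',im[:,:,::-1]); np.save('w3.npy',[s['eef_pos'],s['ee_rot']])
c=cam('wrist',s)
def px(p): q=np.linalg.inv(c[1])@np.r_[p,1]; q=c[0]@q[:3]; return (q/q[2])[:2]
hp=px([.5444,.2482,.03]).round().astype(int); bp=px([.5488,.2119,.033]).astype(int); print(hp,bp)
from b import meas
a=meas('w2',(351,157),(200,20,430,240)); b=meas('w3',tuple(hp),(max(0,bp[0]-120),max(0,bp[1]-115),bp[0]+120,min(255,bp[1]+115)))
print('base',tri([a[0],b[0]]),'hole',tri([a[1],b[1]]))
E
```

```text
t: 5.12
eef_pos: [0.6405, 0.1773, 0.2549]
ee_rot: [-3.142, 0.0, -2.499]
force: [-0.4, 0.5, -2.7]
width: 0.034
gripper_force: 30.0
[431 177] [401 158]
w2 inner ((318.58819580078125, 137.4386444091797), (125.62663269042969, 130.72540283203125), 1.3051784038543701) bg 33.499493 min 23.552773 hole (np.float64(350.2383929926112), np.float64(156.49577139278915))
base [0.54882419 0.21184995 0.033     ] hole [0.54437067 0.24820645 0.03      ] 0.03662825022333305 96.98371039869676
w3 inner ((400.746337890625, 158.41053771972656), (121.34991455078125, 129.33457946777344), 34.56989669799805) bg 35.016052 min 23.86187 hole (np.float64(430.2122492786445), np.float64(176.54845592986229))
base [0.54881852 0.21144171 0.033     ] hole [0.54439656 0.24767763 0.03      ] 0.03650473590850245 96.95753976101335
base (array([0.54873632, 0.21180594, 0.03131641]), [np.float64(8.096993952561183e-05), np.float64(8.096993952574048e-05)]) hole (array([0.54424416, 0.24836973, 0.02774242]), [np.float64(8.965658190564899e-05), np.float64(8.965658190582517e-05)])
```

Run:
```python
from h import *
s=sensors.get_state(); X=R.from_euler('xyz',s['ee_rot']).as_matrix()[:,0]
t=np.array([.5444,.2480,.083])+.012*X; t[2]=.083; print(togo(s,t), s['force'])
```

```text
[0.04694327 0.11331789 0.17181832] [ 0.49743569  0.04590845 -2.44238638]
```

In the tool's units: 0.171 m / 0.75 = 0.228, 0.167 m / 0.75 = 0.2227.

```bash
python3 nudge.py '[[0.02,0.02,0.0467,0,0],[0.02,0.04,0.0933,0,0],[0.02,0.06,0.1333,0.0267,0],[0.02,0.0627,0.1507,0.0667,0],[0.02,0.0627,0.1507,0.1067,0],[0.02,0.0627,0.1507,0.1467,0],[0.02,0.0627,0.1507,0.18,0],[0.02,0.0627,0.1507,0.2,0],[0.02,0.0627,0.1507,0.2133,0],[0.02,0.0627,0.1507,0.2227,0],[0.02,0.0627,0.1507,0.228,0],[0.02,0.0627,0.1507,0.228,0],[0.02,0.0627,0.1507,0.228,0],[0.02,0.0627,0.1507,0.228,0]]'
python3 - <<'E'
from h import *
s=sensors.get_state(); print(togo(s,[.5444,.2480,.0745]),s['force'],s['eef_pos'])
E
```

```text
t: 6.33
eef_pos: [0.5353, 0.2424, 0.0846]
ee_rot: [-3.142, 0.002, -2.495]
force: [-0.2, 0.0, -1.5]
width: 0.034
gripper_force: 30.0
[-0.01062833 -0.00102578  0.01015581] [-0.16396413  0.0283007  -1.47993812] [0.5352862  0.24240213 0.0846369 ]
```

In the tool's units: 0.008 m / 0.75 = 0.0107, -0.001 m / 0.75 = -0.0013.

```bash
python3 nudge.py '[[0.02,0,-0.0013,0.0027,0],[0.02,0,-0.0013,0.0053,0],[0.02,0,-0.0013,0.008,0],[0.02,0,-0.0013,0.0093,0],[0.02,0,-0.0013,0.0107,0],[0.02,0,-0.0013,0.0107,0],[0.02,0,-0.0013,0.0107,0]]' ; python3 nudge.py '[[0.02,0,0,0.0007,0],[0.02,0,0,0.0013,0],[0.02,0,0,0.0013,0]]'
```

```text
t: 6.92
eef_pos: [0.5353, 0.2412, 0.0755]
ee_rot: [-3.142, -0.0, -2.495]
force: [-0.2, -0.1, -2.3]
width: 0.0339
gripper_force: 30.0
t: 7.17
eef_pos: [0.5353, 0.2412, 0.0745]
ee_rot: [3.142, 0.0, -2.495]
force: [-0.7, -0.4, -2.9]
width: 0.0338
gripper_force: 30.0
```

In the tool's units: 0.001 m / 0.75 = 0.0013, 0.0005 m / 0.75 = 0.0007.

```bash
python3 nudge.py '[[0.02,0,0,0.0007,0],[0.02,0,0,0.0013,0],[0.02,0,0,0.0013,0]]'; python3 nudge.py '[[0.02,0,0,0.0007,0],[0.02,0,0,0.0013,0],[0.02,0,0,0.0013,0]]'
```

```text
t: 7.42
eef_pos: [0.5355, 0.2413, 0.0743]
ee_rot: [-3.141, 0.001, -2.495]
force: [-2.1, -0.9, 5.3]
width: 0.0341
gripper_force: 30.0
t: 7.67
eef_pos: [0.5356, 0.2414, 0.0741]
ee_rot: [-3.141, 0.001, -2.494]
force: [-3.9, -0.1, 10.4]
width: 0.0337
gripper_force: 30.0
```

```bash
python3 nudge.py '[[0.02,0,0,-0.0007,0],[0.02,0,0,-0.0009,0],[0.02,-0.0013,0,-0.0009,0],[0.02,-0.0027,0,-0.0009,0],[0.02,-0.004,0,-0.0009,0],[0.02,-0.0053,0,-0.0009,0],[0.02,-0.0067,0,-0.0009,0],[0.02,-0.008,0,-0.0009,0],[0.02,-0.008,0,-0.0009,0]]'; python3 nudge.py '[[0.02,-0.0007,0,0,0],[0.02,-0.0013,0,0,0],[0.02,-0.002,0,0,0],[0.02,-0.0027,0,0,0],[0.02,-0.0027,0,0,0]]'
```

```text
t: 8.42
eef_pos: [0.5393, 0.2439, 0.074]
ee_rot: [-3.141, -0.002, -2.495]
force: [-4.7, -3.8, 8.7]
width: 0.0337
gripper_force: 30.0
t: 8.83
eef_pos: [0.5409, 0.2449, 0.0739]
ee_rot: [-3.141, -0.002, -2.495]
force: [-3.3, -3.4, 6.6]
width: 0.0338
gripper_force: 30.0
```

In the tool's units: -0.0015 m / 0.75 = -0.002, -0.001 m / 0.75 = -0.0013.

```bash
for i in 1; do :; done; python3 nudge.py '[[0.02,-0.0007,0,0,0],[0.02,-0.0013,0,0,0],[0.02,-0.002,0,0,0],[0.02,-0.002,0,0,0]]'; python3 nudge.py '[[0.02,-0.0007,0,0,0],[0.02,-0.0013,0,0,0],[0.02,-0.002,0,0,0],[0.02,-0.002,0,0,0]]'
```

```text
t: 9.17
eef_pos: [0.5425, 0.2463, 0.0737]
ee_rot: [-3.141, -0.001, -2.495]
force: [-2.1, -3.9, 3.4]
width: 0.0343
gripper_force: 30.0
t: 9.5
eef_pos: [0.5442, 0.2482, 0.0729]
ee_rot: [3.141, 0.0, -2.495]
force: [0.4, 0.4, -0.8]
width: 0.0338
gripper_force: 30.0
```

The tip force has gone to nothing right where I measured the hole, so I'll lower gently.

In the tool's units: 0.002 m / 0.75 = 0.0027, 0.001 m / 0.75 = 0.0013.

```bash
python3 nudge.py '[[0.02,0,0,0.0013,0],[0.02,0,0,0.0027,0],[0.02,0,0,0.0027,0]]'; python3 nudge.py '[[0.02,0,0,0.0013,0],[0.02,0,0,0.0027,0],[0.02,0,0,0.0027,0]]'
```

```text
t: 9.75
eef_pos: [0.5442, 0.248, 0.071]
ee_rot: [3.142, 0.0, -2.495]
force: [-0.3, 0.0, -1.9]
width: 0.0342
gripper_force: 30.0
t: 10.0
eef_pos: [0.5446, 0.2482, 0.0694]
ee_rot: [-3.141, 0.001, -2.495]
force: [1.7, 0.3, -1.9]
width: 0.0335
gripper_force: 30.0
```

In the tool's units: 0.003 m / 0.75 = 0.004, -0.0003 m / 0.75 = -0.0004.

```bash
python3 nudge.py '[[0.02,-0.0003,0,0.0013,0],[0.02,-0.0004,0,0.0027,0],[0.02,-0.0004,0,0.004,0],[0.02,-0.0004,0,0.004,0]]'; python3 nudge.py '[[0.02,0,0,0.0013,0],[0.02,0,0,0.0027,0],[0.02,0,0,0.004,0],[0.02,0,0,0.004,0]]'
```

```text
t: 10.33
eef_pos: [0.5449, 0.2484, 0.0663]
ee_rot: [-3.142, 0.001, -2.495]
force: [3.4, 1.9, -1.3]
width: 0.0339
gripper_force: 30.0
t: 10.67
eef_pos: [0.5448, 0.2484, 0.0633]
ee_rot: [-3.142, 0.001, -2.495]
force: [5.1, 2.8, -2.1]
width: 0.0338
gripper_force: 30.0
```

In the tool's units: -0.001 m / 0.75 = -0.0013, -0.0005 m / 0.75 = -0.0007.

```bash
python3 nudge.py '[[0.02,-0.0007,0,0,0],[0.02,-0.0013,0,0,0],[0.02,-0.0013,0,0,0]]'; python3 nudge.py '[[0.02,0,0,0.0013,0],[0.02,0,0,0.0027,0],[0.02,0,0,0.0027,0]]'
```

```text
t: 10.92
eef_pos: [0.5449, 0.2485, 0.0632]
ee_rot: [3.142, -0.001, -2.495]
force: [2.3, 1.3, -0.2]
width: 0.0336
gripper_force: 30.0
t: 11.17
eef_pos: [0.5449, 0.2485, 0.0609]
ee_rot: [3.142, -0.0, -2.495]
force: [3.2, 1.2, -1.4]
width: 0.0339
gripper_force: 30.0
```

In the tool's units: 0.0025 m / 0.75 = 0.0033, 0.0015 m / 0.75 = 0.002.

```bash
python3 nudge.py '[[0.02,-0.0007,0,0.0007,0],[0.02,-0.0013,0,0.002,0],[0.02,-0.0013,0,0.0033,0],[0.02,-0.0013,0,0.0033,0]]'; python3 nudge.py '[[0.02,0,0,0.0007,0],[0.02,0,0,0.0013,0],[0.02,0,0,0.002,0],[0.02,0,0,0.002,0]]'
```

```text
t: 11.5
eef_pos: [0.5451, 0.2486, 0.058]
ee_rot: [3.141, -0.002, -2.495]
force: [1.1, -0.0, -2.2]
width: 0.0339
gripper_force: 30.0
t: 11.83
eef_pos: [0.5456, 0.249, 0.0571]
ee_rot: [-3.142, -0.001, -2.495]
force: [0.0, 0.8, -2.7]
width: 0.0337
gripper_force: 30.0
```

In the tool's units: 0.001 m / 0.75 = 0.0013, 0.0005 m / 0.75 = 0.0007.

```bash
python3 nudge.py '[[0.02,0,0,0.0007,0],[0.02,0,0,0.0013,0],[0.02,0,0,0.0013,0]]'; python3 nudge.py '[[0.02,0,0,0.0007,0],[0.02,0,0,0.0013,0],[0.02,0,0,0.0013,0]]'
```

```text
t: 12.08
eef_pos: [0.5458, 0.2491, 0.0569]
ee_rot: [-3.141, -0.0, -2.495]
force: [-3.4, -0.5, 4.5]
width: 0.0342
gripper_force: 30.0
t: 12.33
eef_pos: [0.5458, 0.2491, 0.0567]
ee_rot: [-3.141, 0.0, -2.494]
force: [-6.4, -1.7, 12.8]
width: 0.034
gripper_force: 30.0
```

Flange contact came at the expected height. I'll relieve the load, open and retreat upward.

In the tool's units: -0.001 m / 0.75 = -0.0013, -0.0008 m / 0.75 = -0.0011.

```bash
python3 nudge.py '[[0.02,0.0007,0,-0.0011,0],[0.02,0.0007,0,-0.0013,0],[0.06,0.0007,0,-0.0013,0],[0.088,0.0007,0,-0.0013,0],[0.088,0.0007,0,-0.0013,0],[0.088,0.0007,0,-0.0013,0],[0.088,0.0007,0,-0.0013,0],[0.088,0.0007,0,-0.0013,0],[0.088,0.0007,0,-0.0013,0],[0.088,0.0007,0,-0.0013,0],[0.088,0.0007,0,-0.0013,0]]'
```

```text
t: 13.25
eef_pos: [0.5455, 0.2489, 0.0562]
ee_rot: [-3.142, 0.0, -2.495]
force: [0.1, -0.4, 0.9]
width: 0.0855
gripper_force: 0.0
```

In the tool's units: -0.2 m / 0.75 = -0.2667, -0.15 m / 0.75 = -0.2.

```bash
python3 nudge.py '[[0.088,0,0,-0.02,0],[0.088,0,0,-0.06,0],[0.088,0,0,-0.1067,0],[0.088,0,0,-0.16,0],[0.088,0,0,-0.2,0],[0.088,-0.04,0,-0.24,0],[0.088,-0.0667,0,-0.2667,0],[0.088,-0.0667,0,-0.2667,0],[0.088,-0.0667,0,-0.2667,0]]'
python3 - <<'E'
from h import *
s=sensors.get_state(); im=grab_frame('wrist'); np.save('w4.npy',[s['eef_pos'],s['ee_rot']]); w=im[:,:,::-1]; cv2.imwrite('pics/w4.png',w)
hsv=cv2.cvtColor(np.ascontiguousarray(w),cv2.COLOR_BGR2HSV); b=blob(hsv,(0,120,120),(12,255,255),(200,60,440,260)); e=cv2.fitEllipse(b); c=cam('wrist',s)
p=plane(c,e[0],.112); print(e,p,np.hypot(*(p[:2]-[.5488,.2117])))
t=grab_frame('scene')[140:260,330:470]; cv2.imwrite('pics/s4.png',cv2.resize(t[:,:,::-1],None,fx=4,fy=4))
E
```

```text
t: 14.0
eef_pos: [0.5862, 0.2798, 0.257]
ee_rot: [3.141, 0.002, -2.495]
force: [-0.6, -1.1, -0.7]
width: 0.088
gripper_force: 0.0
((319.0546875, 162.91018676757812), (32.2484245300293, 33.07048034667969), 174.47540283203125) [0.54372742 0.24890507 0.112     ] 0.037549282392535015
```

View pics/w4.png

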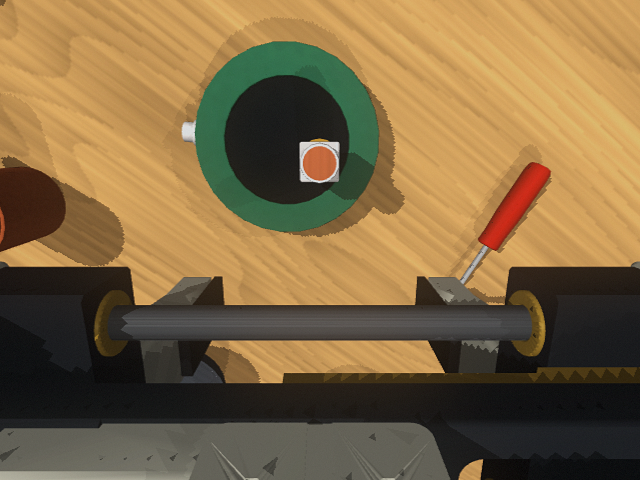

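View pics/s4.png

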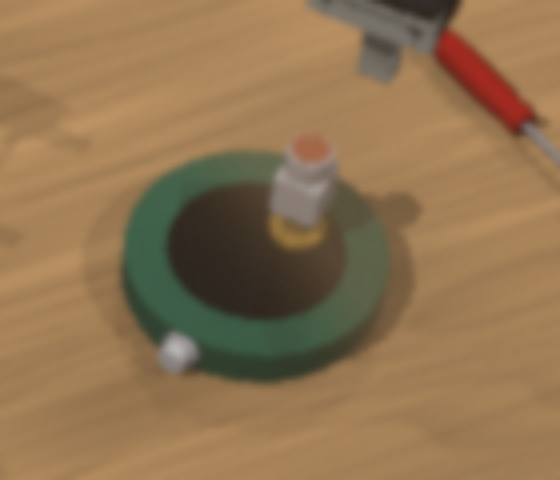

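The post stands upright in the hole with its flange on the plate. In the wrist view its cup is at (319,163), straight above the hole I measured, and nothing touches it.

```bash
python3 -c "
from station import arm, sensors, grab_frame, camera_params, job_done
print(job_done())"
```

```text
the job is handed in; nothing more can be done
None
```

I set the lamp post into the base's hole, upright with its flange on the plate, let go of it, and handed the job in at about 14 s; contact-force readings stayed under about 16 N and no verdict was returned.

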